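Snug up the yard drain's cleanout plug and lock it

TASK

The square-headed plastic plug of the yard drain is loose: tighten it, clockwise seen from above, until its tapered thread goes snug, when it resists firmly and drags the packing ring under it a little way round, but do not force it on, or the brass bush will break loose and turn in the clay hub. Then swing the steel lock bar over the plug right up to its stop and let go. Leave the jar, the mallet and the scoop where they are.

Things in the scene. Friction and masses are not known exactly. Their poses are not given: they have to be found in the camera images.
- plug_head (a point): centre of the drain plug's square grey plastic head, 34 x 34 mm, 40 mm tall, upright faces along the point's x and y axes; top 20 mm above this point (77 mm above the ledge), round flange (68 mm across) 20 mm below. It turns about the upright line here, sinks 0.5 mm per rad and stays where left; under load the head twists elastically, 6 N m/rad. Fingers have free room 75 mm around the axis, down to 40 mm above the ledge
- ring_tab (a point): tab on the edge of the black packing ring (80 mm across) under the plug, 44 mm from its axis, 34 mm above the ledge. The plug turns clockwise from above easily (0.06 N m) for an unknown 1.6 to 3.4 rad; then the taper bites, resistance jumps to about 0.4 N m and the ring goes round with the plug for 0.3 rad (13 mm at the tab): snug. It lies still before that
- bush_mark (a point): small dark pip on the rim of the brass bush (92 mm across) set in the clay hub, 44 mm from the plug's axis, 32 mm above the ledge. It must not go round: it does so only if the plug is forced on past the 0.3 rad of snug turning, where the resistance reaches 0.8 N m and the bush breaks loose
- bar (a joint): angle of the steel lock bar about its upright pivot: 0 = over the plug, against its stop (a thin post by the pivot); grows to 2.3 rad as the bar swings away clockwise seen from above; starts parked at 1.4 to 2.0 rad. Stays where it is left (friction about 0.12 N m, about 1.2 N at the knob)
- bar_pivot (a point): pivot axis of the lock bar, on the hub 95 mm from the plug's axis, at the bar's height (87 mm above the ledge); the bar is 22 mm wide, 5 mm thick, its underside 84 mm above the ledge. The point's y axis points from the pivot to the plug's axis
- bar_knob (a point): middle of the upright round steel knob on the bar's free end, 16 mm thick, standing 89 to 122 mm above the ledge (this point is 108 mm above it), 100 mm from the pivot; with the bar at 0 it stands 5 mm past the plug's axis
- jar_mid (a point): middle of the closed glass jar, 72 mm across and 104 mm tall, standing near the drain: leave alone
- mallet_mid (a point): point on the wooden mallet lying near the drain, about 260 mm long, head 60 mm thick: leave alone
- scoop_mid (a point): middle of the blue plastic hand scoop lying near the drain, about 220 mm long, 35 mm tall: leave alone

How it is judged:
By the outcome, as a careful person would: the job done as asked, in the order asked, and still so for the second after the job is handed in, with the robot touching nothing.
It also fails if it takes over 72 s, if anything falls off the work surface, if the arm or the gripper's body presses on something with over 40 N, if the wrist force passes 120 N, or if a joint passes its speed limit or range.

ROBOT

A 6-joint arm with a two-finger parallel gripper is mounted at the origin on the work surface. World frame = base frame: x ahead of the robot, y to its left, z up, the work surface at z = 0. Lengths are in m, angles in rad, forces in N, time in s.
With the tool pointing down it reaches from about 0.375 to 0.9 m from the base axis. Payload 3.1 kg.
Tool frame: the origin (TCP) lies between the finger pads; the fingertips stand 8 mm ahead of it and the grasp point (between the pads) lies 11 mm behind it; z points along the fingers, y is the line along which they close (so a half turn about z gives the same grasp; the last joint's range is limited). The gripper opens to 87 mm and grips with 3 to 60 N. Pads are 19 mm wide; open, the fingers measure 117 mm over their backs; the gripper's body (75 mm by 190 mm) begins 51 mm behind the grasp point.
Start: joints at [-1.444, 0.527, 1.433, -0, 1.181, -0.178], TCP at [0.188, -0.596, 0.231] pointing down, gripper open.
Joint ranges: [-3.08, 3.08], [-0.75, 2.2], [0.22, 2.44], [-1.43, 4.57], [0, 2.65], [-2.85, 2.85]. Speed limits (rad/s): [2.79, 2.79, 3.14, 3.14, 3.14, 3.14].

INTERFACE

Orientations are given as a unit quaternion [x, y, z, w].
In Python, from rig import robot, vision, job gives the robot as it stands.
- The arm moves only by the shell command python3 -m handwheel 'ROWS' [OPENING] [FORCE]. ROWS is JSON, a list of rows, each a list of 4 numbers: the shift along the tool's x, y, z as a fraction of full scale, then the turn about the tool's z as a fraction of full scale. A call has 1 to 20 rows; each row is the pose to reach, as a shift and turn from the pose commanded when the call began, along the tool's axes at that moment, turning the shorter way round; what a row does not reach only later rows make up. Full scale, the value 1, is 300 mm for a shift and 2 pi rad for a turn. A row lasts 1/12 s, in which the tool goes at most 41.7 mm and 7.16 degrees, less where a joint would pass 70% of its speed; a pose out of reach is approached as far as the arm can. A call with a number of a shift or a turn outside -1 to 1 is refused whole. A call with a gripper value outside its range is refused whole. OPENING is the opening in per cent of the stroke, from 0 (shut) to 100 (fully open), set as the call begins (- or left out, the last holds). The fingers move at their own pace and stop on an object; FORCE is the grip in N (left out, the last holds). Time passes only in rows, so rows that repeat a pose let the fingers close. It gives the time, the measured TCP pose, the force, the opening and the grip force at its end, in the units of the state.
- robot.get_obs(): the state, without advancing time (a new reading comes with each control period).
- vision.camera(name): name is "side" or "top" or "wrist"; returns a dict with "frame" (400x640x3 uint8, red, green, blue), "K" (3x3 intrinsics, pixels), "cam_to_world" (4x4, takes a point from camera to world coordinates); the wrist camera has in their place "hand_eye" (4x4, takes a point from camera to tool coordinates, whose origin is the TCP and whose axes are the flange's). Camera axes: x right, y down, z forward; pixel columns grow to the right and rows downward; lengths in m; the calibration is good to about 2 mm. The wrist camera is an equidistant fisheye: a pixel r from the principal point sees the ray r / f radians off the axis. A picture is of the moment at which its call begins: read the wrist's pose just before it. There is no depth.
- job.hand_in(): hands the job in; it is judged then, once.
Trained networks look in the newest picture that a camera, given by its name, has taken for a name from the list of things; names that differ only in an ending like _2 or _b are one class to them, and where a whole thing is asked for, a point or a joint stands for the part that bears it (a point fixed in the world has none). Each returns a list of dicts, best first, with "conf" (0 to 1); they miss things now and then, are a little off and sometimes report something else, mostly with a low value. They report only what shows in the picture. A call takes as long as a camera call.
- vision.look_for(camera, label): "point" ([row, column] in pixels, amid what is visible of it).
- vision.outline_of(camera, label): "mask" (400x640 bool, what is visible of it) and "point" ([row, column] in pixels, amid what is visible of it).
The state is a dict: "time": time; "q": joint angles; "joint_velocities": joint speeds; "joint_torque": joint torques, N m; "position": TCP position; "tool_rot": TCP orientation; "ft_force": force on the tool from outside, world axes, zero at the start; "moment": the same for the moment, N m; "grip_width": finger opening in m; "grip_force": force on a finger pad.
Only numpy, scipy, OpenCV 4.12 (cv2) and the standard library are available. Lean on these libraries where they do the work, as an engineer would, in place of code of your own. Each camera call takes 0.05 s, during which the arm holds its last target. There are 200 camera calls.

## Working session

There is one attempt and no reset: what is moved stays moved. The work goes in short steps, Python scripts to look and compute and a shell command to move; the robot and the scene stay as the last step left them, time stands still between calls to the robot, and variables do not carry over. Pictures are saved under pics/ and viewed, at most 10 in all, crops included, and the job is handed in when it is done.

```bash
mkdir -p pics; ls; cat > h.py <<'E'
from rig import robot, vision, job
import numpy as np, cv2
from scipy.spatial.transform import Rotation as R
def ray(cam,c,px):
    K=np.array(c["K"]); v,u=px
    T=np.array(c["cam_to_world"]); d=np.array([(u-K[0,2])/K[0,0],(v-K[1,2])/K[1,1],1.])
    return T[:3,3],T[:3,:3]@d
def atz(c,px,z):
    o,d=ray(None,c,px); return o+d*(z-o[2])/d[2]
def tri(c1,p1,c2,p2):
    o1,d1=ray(None,c1,p1);o2,d2=ray(None,c2,p2)
    A=np.stack([d1,-d2],1); s=np.linalg.lstsq(A,o2-o1,rcond=None)[0]
    a=o1+d1*s[0];b=o2+d2*s[1]; return (a+b)/2,np.linalg.norm(a-b)
def save(c,n): cv2.imwrite("pics/"+n+".png",c["frame"][:,:,::-1])
E
python3 - <<'E'
from h import *
L="plug_head ring_tab bush_mark bar bar_pivot bar_knob jar_mid mallet_mid scoop_mid".split()
C={n:vision.camera(n) for n in("side","top")}
P={}
for n in C:
    save(C[n],n+"0"); print(n,np.round(C[n]["cam_to_world"],3).tolist(),np.array(C[n]["K"])[0,0])
    for l in L:
        r=vision.look_for(n,l); P[n,l]=r
        print(n,l,[(np.round(x["point"]).tolist(),round(x["conf"],2)) for x in r[:2]])
for l in L:
    if P["side",l] and P["top",l]:
        print(l,tri(C["side"],P["side",l][0]["point"],C["top"],P["top",l][0]["point"]))
print(robot.get_obs())
cv2.imwrite("pics/a.png",np.vstack([C["side"]["frame"],C["top"]["frame"]])[:,:,::-1][:,:, :])
E
```

```text
pics
side [[-0.893, -0.257, 0.37, 0.219], [-0.45, 0.542, -0.71, 0.67], [-0.018, -0.8, -0.599, 0.626], [0.0, 0.0, 0.0, 1.0]] 437.41040766748586
side plug_head [([228.0, 316.0], 0.67)]
side ring_tab [([235.0, 315.0], 0.79)]
side bush_mark [([236.0, 315.0], 0.87)]
side bar [([180.0, 334.0], 0.9)]
side bar_pivot [([245.0, 323.0], 0.69)]
side bar_knob [([183.0, 333.0], 0.95)]
side jar_mid [([297.0, 235.0], 0.71)]
side mallet_mid [([245.0, 175.0], 0.67)]
side scoop_mid [([182.0, 376.0], 0.93)]
top [[0.009, -0.983, 0.185, 0.376], [-1.0, -0.012, -0.015, 0.027], [0.017, -0.185, -0.983, 1.092], [0.0, 0.0, 0.0, 1.0]] 428.0820657911248
top plug_head [([217.0, 288.0], 0.65)]
top ring_tab [([217.0, 287.0], 0.92)]
top bush_mark [([219.0, 286.0], 0.62)]
top bar [([210.0, 335.0], 0.58)]
top bar_pivot [([224.0, 295.0], 0.67)]
top bar_knob [([204.0, 338.0], 0.66)]
top jar_mid [([198.0, 204.0], 0.9)]
top mallet_mid [([124.0, 231.0], 0.73), ([231.0, 387.0], 0.32)]
top scoop_mid [([230.0, 386.0], 0.85)]
plug_head (array([0.53762067, 0.09179538, 0.05558024]), np.float64(0.0021935585135233315))
ring_tab (ar
[... 727 characters left out ...]
e': 1.0, 'q': array([-1.44449601e+00,  5.27467093e-01,  1.43268107e+00, -1.88198673e-05,
        1.18143079e+00, -1.78520224e-01]), 'joint_velocities': array([-0.00051153,  0.00051357, -0.00224521,  0.00050692, -0.00091732,
        0.00022341]), 'joint_torque': array([ 9.06451423e-04, -4.40018570e+01, -1.76990801e+01,  6.35633245e-02,
        5.05236990e-02, -1.39339429e-05]), 'position': array([ 0.1875846 , -0.5961635 ,  0.23057468]), 'tool_rot': array([ 9.88407477e-01,  1.51824433e-01, -8.88148825e-06,  6.62028277e-06]), 'ft_force': array([ 0.57732592, -0.68356507, -0.20394737]), 'moment': array([-0.01764402, -0.03494975, -0.04082065]), 'grip_force': 0.0, 'grip_width': 0.08683487041614603}
```

```bash
python3 - <<'E'
import cv2,numpy as np
s=cv2.imread("pics/side0.png")[130:300,160:440];t=cv2.imread("pics/top0.png")[100:270,180:460]
cv2.imwrite("pics/b.png",np.vstack([cv2.resize(x,(494,300),interpolation=cv2.INTER_CUBIC) for x in(s,t)]))
E
```

```text
(no output)
```

View pics/b.png

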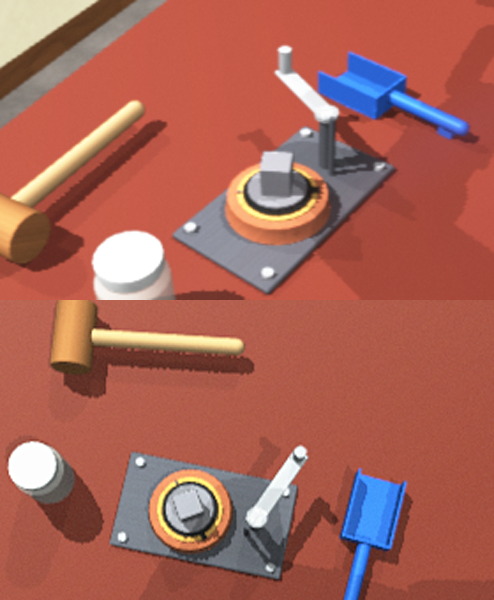

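The side view shows plug, bar and knob clear of the jar, mallet and scoop. In the top image the plug head is at about (216,287), the pivot at (224,326) and the knob top at (187,350), so the bar is parked up and to the right.

```bash
python3 - <<'E'
from h import *
c=vision.camera("top");s=vision.camera("side")
p=atz(c,(216,286.6),.077);v=atz(c,(224,326),.09);k=atz(c,(187,350),.122)
print("top",p,v,k); print("tri",tri(s,(195,345),c,(224,326)),tri(s,(158,321.6),c,(187,350)))
a=p-v;b=k-v;print(np.linalg.norm(a[:2]),np.linalg.norm(b[:2]),np.arctan2(a[1],a[0])-np.arctan2(b[1],b[0]))
o=robot.get_obs();Rm=R.from_quat(o["tool_rot"]);print(Rm.as_matrix().round(3))
d=Rm.inv().apply(np.array([.5376,.0918,.23])-o["position"]);print("rows",d/.3, d)
E
```

```text
top [0.53516646 0.09347388 0.077     ] [ 0.51506826 -0.00071444  0.09      ] [ 0.59798522 -0.05508864  0.122     ]
tri (array([ 0.51669103, -0.00076311,  0.08208226]), np.float64(0.0010981860628186638)) (array([ 0.59850677, -0.05512988,  0.1206388 ]), np.float64(0.00043875781395876916))
0.09630875662501681 0.09915531575208106 1.9409847320057785
[[ 0.954  0.3    0.   ]
 [ 0.3   -0.954  0.   ]
 [ 0.     0.    -1.   ]]
rows [ 1.80101396 -1.83743267  0.00196733] [ 0.54030419 -0.5512298   0.0005902 ]
```

```bash
M='[0.9,-0.92,0,0]'; python3 -m handwheel '[[0.9,-0.92,0,0],[0.9,-0.92,0,0],[0.9,-0.92,0,0],[0.9,-0.92,0,0],[0.9,-0.92,0,0],[0.9,-0.92,0,0],[0.9,-0.92,0,0],[0.9,-0.92,0,0],[0.9,-0.92,0,0],[0.9,-0.92,0,0],[0.9,-0.92,0,0],[0.9,-0.92,0,0]]' 100
python3 -m handwheel '[[0.9,-0.915,0.1,0],[0.9,-0.915,0.1,0],[0.9,-0.915,0.1,0],[0.9,-0.915,0.1,0],[0.9,-0.915,0.1,0],[0.9,-0.915,0.1,0],[0.9,-0.915,0.1,0],[0.9,-0.915,0.1,0],[0.9,-0.915,0.1,0],[0.9,-0.915,0.1,0],[0.9,-0.915,0.1,0],[0.9,-0.915,0.1,0],[0.9,-0.915,0.1,0]]'
cat >> h.py <<'E'
def wray(c,o,px):
    K=np.array(c["K"]); v,u=px; a=np.array([(u-K[0,2])/K[0,0],(v-K[1,2])/K[1,1]]); r=np.hypot(*a)
    d=np.r_[a/r*np.sin(r),np.cos(r)] if r>1e-9 else np.array([0,0,1.])
    H=np.array(c["hand_eye"]);Rm=R.from_quat(o["tool_rot"]).as_matrix()
    return o["position"]+Rm@H[:3,3], Rm@(H[:3,:3]@d)
def watz(c,o,px,z):
    p,d=wray(c,o,px); return p+d*(z-p[2])/d[2]
def wproj(c,o,P):
    H=np.array(c["hand_eye"]);Rm=R.from_quat(o["tool_rot"]).as_matrix();K=np.array(c["K"])
    q=H[:3,:3].T@(Rm.T@(np.array(P)-o["position"])-H[:3,3]); t=np.arctan2(np.hypot(q[0],q[1]),q[2]); n=q[:2]/np.hypot(q[0],q[1])
    return K[1,2]+K[1,1]*t*n[1],K[0,2]+K[0,0]*t*n[0]
E
python3 - <<'E'
from h import *
o=robot.get_obs();c=vision.camera("wrist");save(c,"w1")
print(o["time"],o["position"],o["q"],np.round(c["hand_eye"],3).tolist(),c["K"])
for l,z in dict(plug_head=.077,ring_tab=.034,bush_mark=.032,bar_pivot=.09,bar_knob=.122).items():
    for r in vision.look_for("wrist",l)[:2]: print(l,np.round(r["point"],1),round(r["conf"],2),watz(c,o,r["point"],z))
E
```

```text
time: 2.1
position: [0.3628, -0.2521, 0.2309]
tool_rot: [0.988, 0.153, 0.0, 0.001]
ft_force: [0.5, -0.0, 0.1]
grip_width: 0.0871
grip_force: 0.0
time: 3.18
position: [0.5372, 0.0889, 0.2003]
tool_rot: [0.989, 0.151, -0.001, 0.0]
ft_force: [0.3, -0.3, -0.8]
grip_width: 0.0869
grip_force: 0.0
3.1833 [0.53724933 0.08887605 0.20034856] [-4.08805742e-02  4.59401353e-01  1.66656873e+00 -9.53845043e-04
  1.01658730e+00  1.22776969e+00] [[-0.001, -0.956, -0.293, 0.08], [1.0, -0.0, -0.001, -0.0], [0.001, -0.293, 0.956, -0.155], [0.0, 0.0, 0.0, 1.0]] [[309.70691629   0.         320.14086712]
 [  0.         309.70691629 202.69974428]
 [  0.           0.           1.        ]]
plug_head [192.9 315.1] 0.69 [0.53992168 0.0948392  0.077     ]
plug_head [186.5 331.6] 0.17 [0.55036969 0.08202966 0.077     ]
ring_tab [186.5 318.1] 0.74 [0.53622369 0.09105454 0.034     ]
ring_tab [229.8 502.4] 0.4 [ 0.55418381 -0.14912205  0.034     ]
bush_mark [186.6 316.9] 0.59 [0.53524887 0.09211984 0.032     ]
bar_pivot [187.9 331.1] 0.8 [0.55199333 0.08350486 0.09      ]
bar_pivot [187.1 317.1] 0.74 [0.54899737 0.09555778 0.09      ]
bar_knob [209.4 452.9] 0.75 [ 0.57323787 -0.01763315  0.122     ]
```

View pics/w1.png

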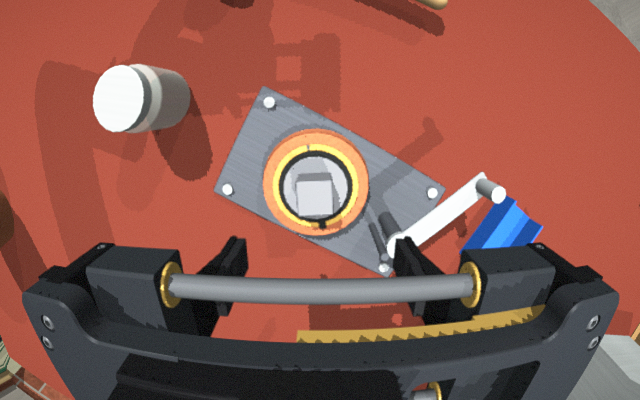

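The wrist view shows the head around (196,315), faces close to the image axes. There are dark marks at (223,321) and (148,308) on the rim. The knob is at (190,490), and the pivot near (240,395) is partly hidden by the finger.

```bash
python3 - <<'E'
import cv2
s=cv2.imread("pics/w1.png")[120:245,250:410]
cv2.imwrite("pics/w1c.png",cv2.resize(s,(768,600),interpolation=cv2.INTER_CUBIC))
E
```

```text
(no output)
```

View pics/w1c.png

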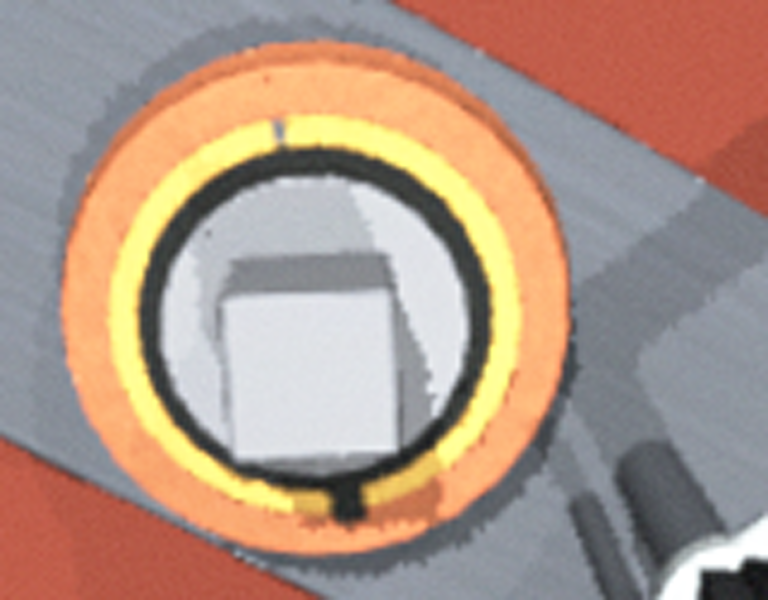

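The crop gives the head's top corners at about (222,298), (388,290), (400,452) and (235,460). The ring tab is at (348,502) and the bush pip at (279,132).

```bash
python3 - <<'E'
from h import *
o=robot.get_obs();c=vision.camera("wrist")
f=lambda x,y:(120+y/4.8,250+x/4.8)
P=np.array([watz(c,o,f(*q),.077) for q in((222,298),(388,290),(400,452),(235,460))])
m=P.mean(0);print(P,m)
e=[np.degrees(np.arctan2(*(P[(i+1)%4]-P[i])[[1,0]])) for i in range(4)];print(e,[np.linalg.norm(P[(i+1)%4]-P[i]) for i in range(4)])
Rm=R.from_quat(o["tool_rot"]);M=Rm.as_matrix();print("tool y",np.degrees(np.arctan2(M[1,1],M[0,1])),"q6",o["q"][5])
print("shift tool mm",Rm.inv().apply(np.r_[m[:2],.053]-o["position"])*1000)
for n,q,z in(("tab",(348,502),.034),("pip",(279,132),.032)):
    w=watz(c,o,f(*q),z);d=w-m;print(n,w,np.hypot(*d[:2]),np.degrees(np.arctan2(d[1],d[0])))
# ring ellipse centre as check
w=watz(c,o,f(316,318),.034);print("ring",w)
E
```

```text
[[0.54477609 0.11576611 0.077     ]
 [0.5558133  0.08563765 0.077     ]
 [0.52511387 0.07321236 0.077     ]
 [0.51368367 0.10409748 0.077     ]] [0.53484673 0.0946784  0.077     ]
[np.float64(-69.88028755374205), np.float64(-157.96485292639244), np.float64(110.30887908213225), np.float64(20.570541749246335)] [np.float64(0.0320865167387343), np.float64(0.03311861507809942), np.float64(0.03293235886490954), np.float64(0.03320986668108074)]
tool y -72.6281392978363 q6 1.2284621329013994
shift tool mm [ -0.99684386  -5.24387163 147.80374157]
tab [0.49614318 0.07463087 0.034     ] 0.043587479790619235 -152.6169101180421
pip [0.57320419 0.11465754 0.032     ] 0.04324881669768598 27.513527839643945
ring [0.53593798 0.09464766 0.034     ]
```

```bash
python3 -m handwheel '[[0,-0.0167,0,-0.255],[0,-0.0167,0,-0.255],[0,-0.0167,0,-0.255],[0,-0.0167,0,-0.255],[0,-0.0167,0,-0.255],[0,-0.0167,0,-0.255],[0,-0.0167,0,-0.255],[0,-0.0167,0,-0.255],[0,-0.0167,0,-0.255],[0,-0.0167,0,-0.255],[0,-0.0167,0,-0.255],[0,-0.0167,0,-0.255],[0,-0.0167,0,-0.255],[0,-0.0167,0,-0.255]]'
python3 -m handwheel '[[0,0,0,-0.2545],[0,0,0,-0.2545],[0,0,0,-0.2545],[0,0,0,-0.2545],[0,0,0,-0.2545],[0,0,0,-0.2545],[0,0,0,-0.2545],[0,0,0,-0.2545],[0,0,0,-0.2545],[0,0,0,-0.2545],[0,0,0,-0.2545],[0,0,0,-0.2545],[0,0,0,-0.2545],[0,0,0,-0.2545],[0,0,0,-0.2545]]'
python3 - <<'E'
from h import *
o=robot.get_obs();c=vision.camera("wrist");save(c,"w2")
M=R.from_quat(o["tool_rot"]).as_matrix();print(o["time"],o["position"],o["q"],np.degrees(np.arctan2(M[1,1],M[0,1])))
print("proj plug",wproj(c,o,(.535,.094,.077)))
v,u=map(int,wproj(c,o,(.535,.094,.05)))
s=c["frame"][v-62:v+63,u-80:u+80,::-1];print(v-62,u-80)
cv2.imwrite("pics/w2c.png",cv2.resize(s,(768,600),interpolation=cv2.INTER_CUBIC))
E
```

```text
time: 4.7
position: [0.5359, 0.0956, 0.2007]
tool_rot: [0.578, 0.816, -0.0, 0.0]
ft_force: [0.8, -0.6, 0.0]
grip_width: 0.0871
grip_force: 0.0
time: 5.95
position: [0.536, 0.0957, 0.2006]
tool_rot: [-0.179, 0.984, 0.0, 0.0]
ft_force: [0.3, -0.5, -0.4]
grip_width: 0.0872
grip_force: 0.0
5.95 [0.53595826 0.09572964 0.20060178] [-2.85863256e-02  4.58480670e-01  1.66743942e+00  3.76414252e-05
  1.01561138e+00 -1.95938448e+00] 110.62544873437773
proj plug (np.float64(196.63576801182313), np.float64(318.58120629752506))
127 238
```

View pics/w2c.png

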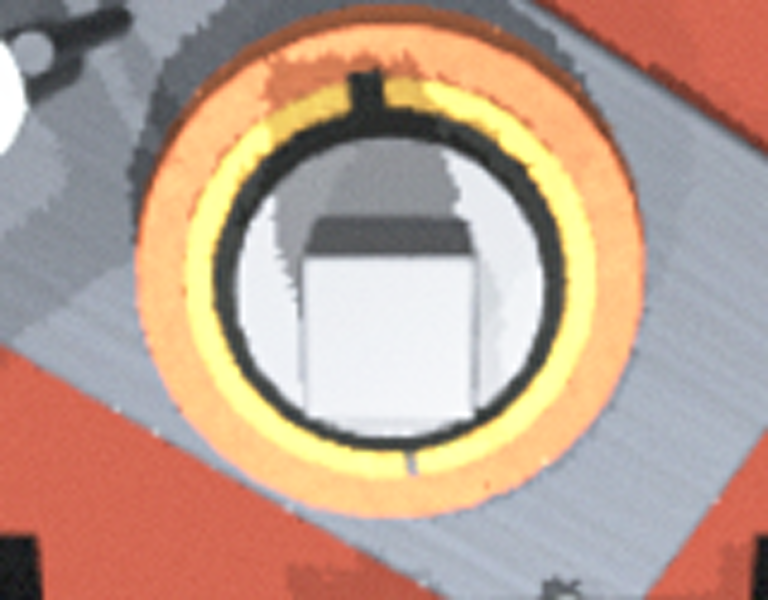

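Aligned. Top face corners are at crop (302,256), (472,256), (474,415) and (304,412). The tab is at (367,90) and the pip at (411,463).

```bash
python3 - <<'E'
from h import *
o=robot.get_obs();c=vision.camera("wrist")
f=lambda x,y:(127+y/4.8,238+x/4.8)
m=np.mean([watz(c,o,f(*q),.077) for q in((302,256),(472,256),(474,415),(304,412))],axis=0)
Rm=R.from_quat(o["tool_rot"])
print(m,Rm.inv().apply(np.r_[m[:2],.053]-o["position"])*1000)
avg=np.r_[(m[:2]+[.53485,.09468])/2,.053];print(avg,Rm.inv().apply(avg-o["position"])/.3,o["moment"])
for n,q,z in(("tab",(367,90),.034),("pip",(411,463),.032)):
    w=watz(c,o,f(*q),z);d=w-avg;print(n,w,np.hypot(*d[:2]),np.degrees(np.arctan2(d[1],d[0])))
E
```

```text
[0.53525034 0.0943552  0.077     ] [  1.17311599  -1.04491397 147.61935369]
[0.53505017 0.0945176  0.053     ] [ 0.00434373 -0.00274113  0.49206448] [ 0.1516278  -0.12356277 -0.04810172]
tab [0.49644875 0.07476344 0.034     ] 0.04336238754975652 -152.89904595740921
pip [0.57435163 0.1145746  0.032     ] 0.04412355397322461 27.036917054653674
```

```bash
python3 -m handwheel '[[0.0045,-0.003,0.1,0],[0.0045,-0.003,0.2,0],[0.0045,-0.003,0.3,0],[0.0045,-0.003,0.38,0],[0.0045,-0.003,0.44,0],[0.0045,-0.003,0.47,0],[0.0045,-0.003,0.489,0],[0.0045,-0.003,0.489,0],[0.0045,-0.003,0.489,0]]' 100
python3 -m handwheel '[[0,0,0,0],[0,0,0,0],[0,0,0,0],[0,0,0,0],[0,0,0,0],[0,0,0,0],[0,0,0,0],[0,0,0,0]]' 30 45
python3 -c "
from h import *
o=robot.get_obs();print(o['time'],o['position'],o['ft_force'],o['moment'],o['grip_width'],o['grip_force'],o['q'][5])"
```

```text
time: 6.8
position: [0.5357, 0.0945, 0.0545]
tool_rot: [-0.181, 0.983, -0.0, 0.001]
ft_force: [0.3, 0.2, 0.3]
grip_width: 0.0869
grip_force: 0.0
time: 7.47
position: [0.535, 0.0945, 0.0538]
tool_rot: [-0.181, 0.983, -0.0, -0.0]
ft_force: [0.3, 0.7, -0.4]
grip_width: 0.0416
grip_force: 0.0
7.4667 [0.53503815 0.09446968 0.05384429] [ 0.25642281  0.71201971 -0.38883264] [ 0.11344587 -0.11497995  0.0305448 ] 0.04161403359773499 0.0 -1.966225734979751
```

```bash
python3 -m handwheel '[[0,0,0,0],[0,0,0,0],[0,0,0,0],[0,0,0,0],[0,0,0,0],[0,0,0,0],[0,0,0,0]]' 30 45
python3 -c "
from h import *
o=robot.get_obs();print(o['time'],o['position'],o['ft_force'],o['moment'],o['grip_width'],o['grip_force'],o['q'][5])"
```

```text
time: 8.05
position: [0.5353, 0.0942, 0.0539]
tool_rot: [-0.181, 0.983, -0.0, 0.0]
ft_force: [1.5, -2.3, -0.4]
grip_width: 0.0343
grip_force: 45.0
8.05 [0.53527236 0.09421582 0.05387616] [ 1.52274035 -2.30290577 -0.4478043 ] [-0.39481109 -0.11893948 -0.0538153 ] 0.0343175352871141 44.95917443186045 -1.9662235432303556
```

```bash
cat > st.py <<'E'
from h import *
import sys
o=robot.get_obs()
s=[robot.get_obs()["moment"][2]]
print(round(o['time'],2),'q6',round(o['q'][5],3),'M',o['moment'].round(3),'F',o['ft_force'].round(1),'w',round(o['grip_width'],4))
c=vision.camera("wrist" if len(sys.argv)<2 else sys.argv[1]);o2=robot.get_obs();print('Mz',o2['moment'][2].round(3))
E
python3 -m handwheel '[[0,0,0,0.02],[0,0,0.0005,0.04],[0,0,0.0005,0.06],[0,0,0.001,0.08],[0,0,0.001,0.1],[0,0,0.001,0.12],[0,0,0.0015,0.14],[0,0,0.0015,0.16],[0,0,0.002,0.18],[0,0,0.002,0.2],[0,0,0.0025,0.22],[0,0,0.0025,0.24],[0,0,0.0025,0.24],[0,0,0.0025,0.24]]'
python3 st.py
python3 - <<'E'
from h import *
for n in("side","top"):
    c=vision.camera(n);save(c,n+"1")
    for l in("ring_tab","bush_mark"):print(n,l,[(np.round(x["point"],1).tolist(),round(x["conf"],2)) for x in vision.look_for(n,l)[:2]])
o=robot.get_obs();c=vision.camera("wrist");save(c,"w3")
print("tab exp",wproj(c,o,(.4963,.0747,.034)),"pip",wproj(c,o,(.574,.1146,.032)))
for l in("ring_tab","bush_mark"):print(l,[(np.round(x["point"],1).tolist(),round(x["conf"],2)) for x in vision.look_for("wrist",l)[:2]])
S=[]
for i in range(1):S.append(robot.get_obs()["moment"])
print(S)
a=c["frame"][110:260,210:410]
cv2.imwrite("pics/w3c.png",cv2.resize(a,(800,600),interpolation=cv2.INTER_CUBIC)[:,:,::-1])
E
```

```text
time: 9.22
position: [0.5355, 0.0944, 0.0532]
tool_rot: [0.54, 0.842, 0.0, 0.0]
ft_force: [1.1, -2.2, -0.4]
grip_width: 0.0338
grip_force: 45.0
9.22 q6 -0.461 M [-0.379 -0.463 -0.023] F [ 1.1 -2.2 -0.4] w 0.0338
Mz -0.024
side ring_tab [([238.7, 314.7], 0.93)]
side bush_mark [([236.3, 315.2], 0.64), ([253.1, 320.4], 0.47)]
top ring_tab []
top bush_mark []
tab exp (np.float64(246.83116367366952), np.float64(251.3631196390253)) pip (np.float64(239.57600380047205), np.float64(389.29509386123345))
ring_tab [([230.4, 319.8], 0.78)]
bush_mark [([184.2, 620.8], 0.72), ([225.9, 319.8], 0.57)]
[array([-0.36094581, -0.63847379,  0.02173899])]
```

View pics/w3c.png

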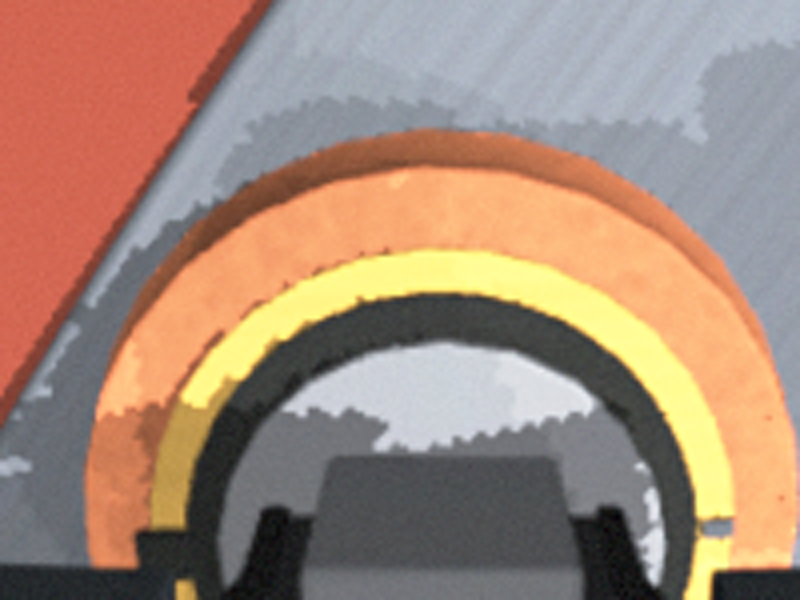

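Tab at crop (165,550), i.e. pixel (247,251), exactly where an unmoved tab should project; the pip is also still. Next I go in small guarded steps that stop at the torque jump.

```bash
cat > ck.py <<'E'
from h import *
import sys
m=[robot.get_obs()]
vision.camera("wrist"); m.append(robot.get_obs())
z=np.mean([x["moment"][2] for x in m]);print("q6 %.3f Mz %.3f w %.4f t %.2f"%(m[0]["q"][5],z,m[1]["grip_width"],m[1]["time"]))
sys.exit(z>0.17)
E
t(){ tail -0 >/dev/null; }
python3 -m handwheel '[[0,0,0,0.015],[0,0,0,0.015],[0,0,0,0.015]]' >/dev/null && python3 ck.py && \
python3 -m handwheel '[[0,0,0,0.015],[0,0,0,0.015],[0,0,0,0.015]]' >/dev/null && python3 ck.py && \
python3 -m handwheel '[[0,0,0.0005,0.015],[0,0,0.0005,0.015],[0,0,0.0005,0.015]]' >/dev/null && python3 ck.py && \
python3 -m handwheel '[[0,0,0,0.015],[0,0,0,0.015],[0,0,0,0.015]]' >/dev/null && python3 ck.py && \
python3 -m handwheel '[[0,0,0,0.015],[0,0,0,0.015],[0,0,0,0.015]]' >/dev/null && python3 ck.py && \
python3 -m handwheel '[[0,0,0,0.015],[0,0,0,0.015],[0,0,0,0.015]]' >/dev/null && python3 ck.py && \
python3 -m handwheel '[[0,0,0.0005,0.015],[0,0,0.0005,0.015],[0,0,0.0005,0.015]]' >/dev/null && python3 ck.py
```

```text
q6 -0.366 Mz -0.046 w 0.0339 t 10.02False
```

```bash
sed -i 's/sys.exit(z>0.17)/sys.exit(int(z>0.17))/' ck.py
python3 -m handwheel '[[0,0,0,0.015],[0,0,0,0.015],[0,0,0,0.015]]' >/dev/null && python3 ck.py && \
python3 -m handwheel '[[0,0,0.0005,0.015],[0,0,0.0005,0.015],[0,0,0.0005,0.015]]' >/dev/null && python3 ck.py && \
python3 -m handwheel '[[0,0,0,0.015],[0,0,0,0.015],[0,0,0,0.015]]' >/dev/null && python3 ck.py && \
python3 -m handwheel '[[0,0,0,0.015],[0,0,0,0.015],[0,0,0,0.015]]' >/dev/null && python3 ck.py && \
python3 -m handwheel '[[0,0,0,0.015],[0,0,0,0.015],[0,0,0,0.015]]' >/dev/null && python3 ck.py && \
python3 -m handwheel '[[0,0,0.0005,0.015],[0,0,0.0005,0.015],[0,0,0.0005,0.015]]' >/dev/null && python3 ck.py && python3 st.py side
```

```text
q6 -0.273 Mz -0.017 w 0.0334 t 10.32
q6 -0.179 Mz 0.035 w 0.0333 t 10.62
q6 -0.085 Mz -0.011 w 0.0341 t 10.92
q6 0.009 Mz 0.022 w 0.0337 t 11.22
q6 0.104 Mz -0.028 w 0.0336 t 11.52
q6 0.198 Mz 0.009 w 0.0336 t 11.82
11.82 q6 0.198 M [-0.543 -1.111 -0.025] F [ 3.8 -2.5 -2.9] w 0.0336
Mz -0.034
```

```bash

python3 -m handwheel '[[0,0,0,0.015],[0,0,0,0.015],[0,0,0,0.015]]' >/dev/null && python3 ck.py && \
python3 -m handwheel '[[0,0,0.0005,0.015],[0,0,0.0005,0.015],[0,0,0.0005,0.015]]' >/dev/null && python3 ck.py && \
python3 -m handwheel '[[0,0,0,0.015],[0,0,0,0.015],[0,0,0,0.015]]' >/dev/null && python3 ck.py && \
python3 -m handwheel '[[0,0,0,0.015],[0,0,0,0.015],[0,0,0,0.015]]' >/dev/null && python3 ck.py && \
python3 -m handwheel '[[0,0,0.0005,0.015],[0,0,0.0005,0.015],[0,0,0.0005,0.015]]' >/dev/null && python3 ck.py && \
python3 -m handwheel '[[0,0,0,0.015],[0,0,0,0.015],[0,0,0,0.015]]' >/dev/null && python3 ck.py && \
python3 -m handwheel '[[0,0,0,0.015],[0,0,0,0.015],[0,0,0,0.015]]' >/dev/null && python3 ck.py && \
python3 -m handwheel '[[0,0,0.0005,0.015],[0,0,0.0005,0.015],[0,0,0.0005,0.015]]' >/dev/null && python3 ck.py && \
python3 -m handwheel '[[0,0,0,0.015],[0,0,0,0.015],[0,0,0,0.015]]' >/dev/null && python3 ck.py && \
python3 -m handwheel '[[0,0,0,0.015],[0,0,0,0.015],[0,0,0,0.015]]' >/dev/null && python3 ck.py; python3 st.py side
```

```text
q6 0.292 Mz -0.058 w 0.0334 t 12.17
q6 0.386 Mz 0.014 w 0.0338 t 12.47
q6 0.481 Mz -0.006 w 0.0336 t 12.77
q6 0.575 Mz -0.016 w 0.0337 t 13.07
q6 0.669 Mz 0.065 w 0.0339 t 13.37
q6 0.763 Mz -0.029 w 0.0335 t 13.67
q6 0.857 Mz -0.014 w 0.0334 t 13.97
q6 0.952 Mz 0.030 w 0.0335 t 14.27
q6 1.046 Mz -0.054 w 0.0336 t 14.57
q6 1.139 Mz 0.321 w 0.0336 t 14.87
14.87 q6 1.139 M [-0.766 -0.942  0.301] F [ 5.  -3.5 -2.3] w 0.0336
Mz 0.294
```

```bash
sed -i 's/z>0.17/z>0.5/' ck.py
python3 -m handwheel '[[0,0,0,0.008],[0,0,0,0.008],[0,0,0,0.008]]' >/dev/null && python3 ck.py && \
python3 -m handwheel '[[0,0,0,0.008],[0,0,0,0.008],[0,0,0,0.008]]' >/dev/null && python3 ck.py; python3 - <<'E'
from h import *
c=vision.camera("side");save(c,"side2")
for l in("ring_tab","bush_mark"):print(l,[(np.round(x["point"],1).tolist(),round(x["conf"],2)) for x in vision.look_for("side",l)[:2]])
def proj(c,P):
    T=np.linalg.inv(c["cam_to_world"]);q=T[:3,:3]@P+T[:3,3];k=np.array(c["K"])@q;return k[1]/k[2],k[0]/k[2]
for a in(-153,-160,-170):
    t=np.radians(a);print(a,proj(c,np.array([.535+.044*np.cos(t),.0945+.044*np.sin(t),.034])))
s0=cv2.imread("pics/side0.png");a=np.hstack([cv2.resize(x[205:265,285:345],(400,400),interpolation=cv2.INTER_CUBIC) for x in(s0,c["frame"][:,:,::-1])])
cv2.imwrite("pics/s2c.png",a)
E
```

```text
q6 1.189 Mz 0.330 w 0.0337 t 15.22
q6 1.240 Mz 0.358 w 0.0336 t 15.52
ring_tab [([242.7, 319.7], 0.55), ([252.2, 323.8], 0.26)]
bush_mark [([243.5, 321.7], 0.84)]
-153 (np.float64(237.0343212809321), np.float64(338.93982738782256))
-160 (np.float64(238.8370166271927), np.float64(338.8655276866407))
-170 (np.float64(241.3982867764658), np.float64(338.1889931599754))
```

View pics/s2c.png

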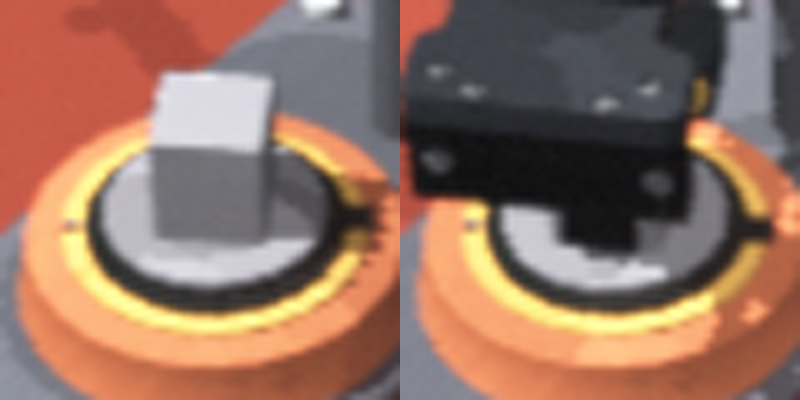

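Left is before, right is now. The tab has moved from crop row 215 to about 228, roughly 2 px or 0.13 rad, and the pip at (70,225) is unmoved.

```bash

python3 -m handwheel '[[0,0,0,0.008],[0,0,0,0.008],[0,0,0,0.008]]' >/dev/null && python3 ck.py && \
python3 -m handwheel '[[0,0,0,0.005],[0,0,0,0.005],[0,0,0,0.005]]' >/dev/null && python3 ck.py; cat > tab.py <<'E'
from h import *
c=vision.camera("side");save(c,"side_%d"%(100*robot.get_obs()["time"]))
for n,f in(("0",cv2.imread("pics/side0.png")),("2",cv2.imread("pics/side2.png")),("now",c["frame"][:,:,::-1])):
    w=np.clip(90-f[228:250,336:342].max(2).astype(float),0,60)   # columns across the tab, beyond the ring
    r=np.arange(228,250); print(n,"tab row",[round((r*w[:,j]).sum()/max(w[:,j].sum(),1),2) for j in range(6)],w.sum(0).astype(int))
E
python3 tab.py
```

```text
q6 1.290 Mz 0.341 w 0.0335 t 15.97
q6 1.321 Mz 0.340 w 0.0338 t 16.27
0 tab row [np.float64(237.32), np.float64(237.22), np.float64(237.05), np.float64(237.05), np.float64(237.18), np.float64(0.0)] [250 167 136 132  72   0]
2 tab row [np.float64(238.58), np.float64(238.93), np.float64(238.96), np.float64(239.0), np.float64(239.24), np.float64(0.0)] [173 127 115 110  25   0]
now tab row [np.float64(239.45), np.float64(239.93), np.float64(240.03), np.float64(240.1), np.float64(239.8), np.float64(0.0)] [175 124 112  99  10   0]
```

```bash

python3 -m handwheel '[[0,0,0,0.004],[0,0,0,0.008],[0,0,0,0.008],[0,0,0,0.008]]' >/dev/null && python3 ck.py; python3 tab.py | tail -1
```

```text
q6 1.371 Mz 0.338 w 0.0337 t 16.70
now tab row [np.float64(239.91), np.float64(240.61), np.float64(240.83), np.float64(240.97), np.float64(0.0), np.float64(0.0)] [161 101 109  94   0   0]
```

```bash

python3 -m handwheel '[[0,0,0,-0.004],[0,0,0,-0.008],[0,0,0,-0.008],[0,0,0,-0.008]]' >/dev/null && python3 ck.py
python3 -m handwheel '[[0,0,0,0],[0,0,0,0],[0,0,0,0],[0,0,0,0],[0,0,0,0],[0,0,0,0],[0,0,0,0],[0,0,0,0],[0,0,0,0],[0,0,0,0]]' 100 | grep -E "grip|force"
python3 -m handwheel '[[0,0,-0.05,0],[0,0,-0.15,0],[0,0,-0.25,0],[0,0,-0.35,0],[0,0,-0.42,0],[0,0,-0.46,0],[0,0,-0.48,0],[0,0,-0.48,0],[0,0,-0.48,0]]'
python3 tab.py | tail -1; python3 - <<'E'
from h import *
o=robot.get_obs();c=vision.camera("wrist");save(c,"w4")
print("tab0 proj",wproj(c,o,(.4963,.0747,.034)),"pip",wproj(c,o,(.574,.1146,.032)),o["position"],o["q"][5])
cv2.imwrite("pics/w4c.png",cv2.resize(c["frame"][100:280,200:440],(800,600),interpolation=cv2.INTER_CUBIC)[:,:,::-1])
E
```

```text
q6 1.322 Mz 0.089 w 0.0338 t 17.13
ft_force: [0.8, -0.5, -0.8]
grip_width: 0.0857
grip_force: 0.0
time: 18.72
position: [0.5346, 0.0945, 0.1959]
tool_rot: [0.994, 0.107, -0.0, -0.0]
ft_force: [-0.1, -1.1, 0.4]
grip_width: 0.0867
grip_force: 0.0
now tab row [np.float64(239.71), np.float64(240.48), np.float64(240.56), np.float64(241.09), np.float64(0.0), np.float64(0.0)] [139  77  61  32   0   0]
tab0 proj (np.float64(223.74372136291282), np.float64(330.7446594324165)) pip (np.float64(146.26809621267734), np.float64(309.5216245950377)) [0.53421499 0.09446058 0.19535725] 1.3260600699477025
```

View pics/w4c.png

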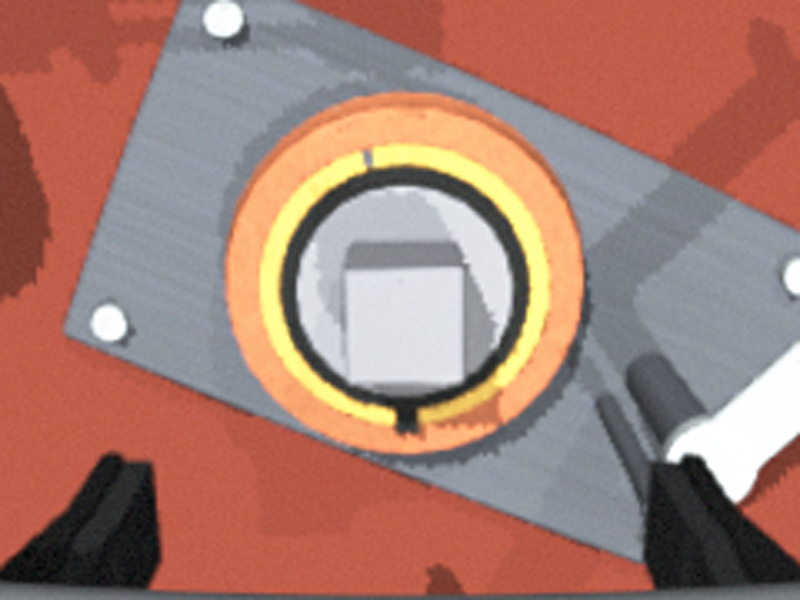

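The tab is at crop (407,417), i.e. pixel (225,322), against 331 before it moved. The pip at (147,310) has not moved.

```bash
python3 - <<'E'
from h import *
o=robot.get_obs();c=vision.camera("wrist")
w=watz(c,o,(225.1,322.1),.034)-[.535,.0945,0];print("tab ang",np.degrees(np.arctan2(w[1],w[0]))+360)
w=watz(c,o,(147.4,310.4),.032)-[.535,.0945,0];print("pip ang",np.degrees(np.arctan2(w[1],w[0])))
for r in vision.look_for("wrist","bar_knob")[:2]: print(r["point"],r["conf"],watz(c,o,r["point"],.108))
for n in("top","side"):
    vision.camera(n)
    for r in vision.look_for(n,"bar_knob")[:2]: print(n,r["point"],r["conf"])
k=np.array([.598,-.055,.122]);print("knob proj",wproj(c,o,k))
piv=np.array([.5157,-.0007]);plug=np.array([.535,.0945])
d=k[:2]-piv;a=np.degrees(np.arctan2(d[1],d[0]));b=np.degrees(np.arctan2(*(plug-piv)[::-1]));print("bar dir",a,"plug dir",b,np.hypot(*d),np.hypot(*(plug-piv)))
M=R.from_quat(o["tool_rot"]);m=M.as_matrix();print("tool y dir",np.degrees(np.arctan2(m[1,1],m[0,1])),"x dir",np.degrees(np.arctan2(m[1,0],m[0,0])))
print("shift/0.3",M.inv().apply(np.r_[k[:2],.2]-o["position"])/.3)
v,u=map(int,wproj(c,o,k));x0=max(u-70,0);cv2.imwrite("pics/k.png",cv2.resize(c["frame"][v-60:v+60,x0:x0+140],(700,600),interpolation=cv2.INTER_CUBIC)[:,:,::-1]);print(v-60,x0)
E
```

```text
tab ang 194.3528648753605
pip ang 26.630177809565243
[202.4, 458.0] 0.64 [ 0.56558831 -0.02215965  0.108     ]
[185.3, 322.1] 0.52 [0.55438964 0.09750628 0.108     ]
top [227.7, 384.5] 0.64
side [186.0, 336.5] 0.89
knob proj (np.float64(179.7242918513123), np.float64(506.22487733922594))
bar dir -33.41608135796438 plug dir 78.53968524790821 0.09859908721687026 0.09713665631469924
tool y dir -77.75965968688597 x dir 12.240449560658679
shift/0.3 [ 0.10244166  0.53205258 -0.0171226 ]
119 436
```

View pics/k.png

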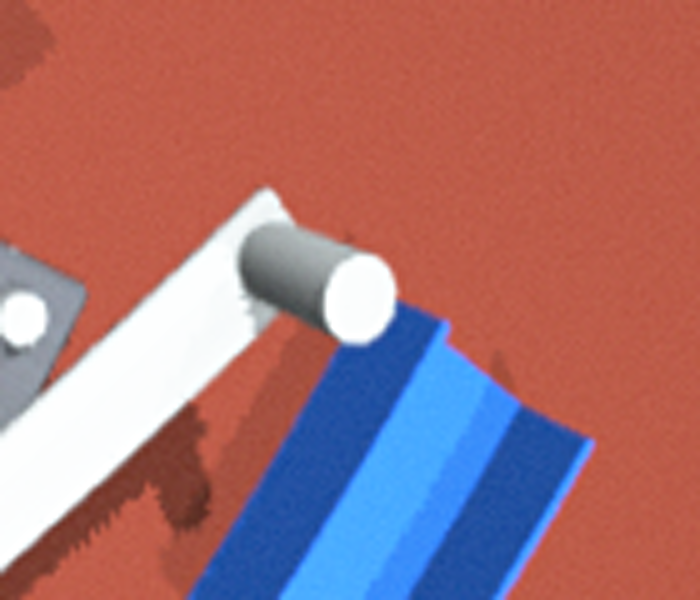

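Knob top at pixel (178.6,508), within 2 px of the predicted (179.7,506). Ring has turned about 0.23–0.25 rad and the bush 0, so the plug is snug. Next the bar.

```bash

python3 -m handwheel '[[0.02,0.1,0,0.02],[0.05,0.23,0,0.04],[0.08,0.36,0,0.06],[0.1,0.46,0,0.08],[0.103,0.51,0,0.1],[0.103,0.533,0,0.12],[0.103,0.533,0,0.1267],[0.103,0.533,0,0.1267],[0.103,0.533,0,0.1267]]' 100
python3 - <<'E'
from h import *
o=robot.get_obs();c=vision.camera("wrist");save(c,"w5")
print("knob proj",wproj(c,o,(.598,-.055,.122)),"pivot",wproj(c,o,(.5157,-.0007,.09)),o["q"][5])
f=c["frame"];g=cv2.cvtColor(f,cv2.COLOR_RGB2GRAY)
M=R.from_quat(o["tool_rot"]);m=M.as_matrix();print("y",np.degrees(np.arctan2(m[1,1],m[0,1])))
cv2.imwrite("pics/w5c.png",cv2.resize(f[120:300,200:440],(800,600),interpolation=cv2.INTER_CUBIC)[:,:,::-1])
print(M.inv().apply(np.array([.598,-.055,.104])-o["position"])/.3)
E
```

```text
time: 19.87
position: [0.5989, -0.0553, 0.196]
tool_rot: [0.958, -0.287, -0.0, -0.0]
ft_force: [0.4, 0.9, -0.7]
grip_width: 0.0872
grip_force: 0.0
knob proj (np.float64(215.9579191615394), np.float64(320.33552747760706)) pivot (np.float64(297.0501510175096), np.float64(320.1600774209421)) 1.8742871403168977
y -123.30105534476628
[-0.00289685  0.00095189  0.30676898]
```

View pics/w5c.png

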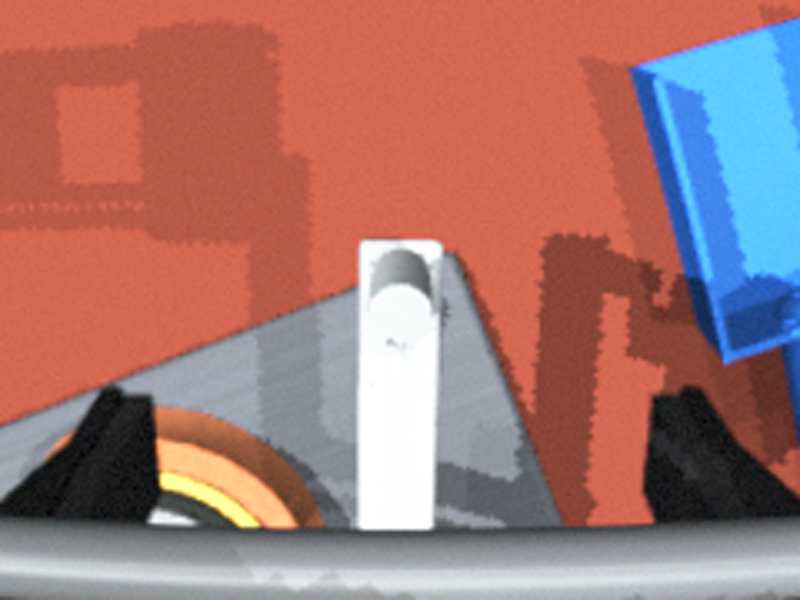

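Knob top at pixel (214.5,320), centred between the fingers and with the bar along tool x.

```bash

python3 -m handwheel '[[0,0,0.1,0],[0,0,0.2,0],[0,0,0.26,0],[0,0,0.29,0],[0,0,0.305,0],[0,0,0.305,0],[0,0,0.305,0]]' 100
python3 -m handwheel '[[0,0,0,0],[0,0,0,0],[0,0,0,0],[0,0,0,0],[0,0,0,0],[0,0,0,0],[0,0,0,0],[0,0,0,0],[0,0,0,0],[0,0,0,0],[0,0,0,0],[0,0,0,0],[0,0,0,0],[0,0,0,0],[0,0,0,0],[0,0,0,0]]' 10 8
python3 - <<'E'
import numpy as np
# command pose assumed on circle R=.0995 about pivot; tool x radial out, motion along -y
Rr=.0995/.3
for p in np.arange(.12,2.0,.12): print([round(float(x),3) for x in(-Rr*(1-np.cos(p)),-Rr*np.sin(p),0,-p/2/np.pi)],end=",")
E
```

```text
time: 20.5
position: [0.6, -0.0552, 0.1057]
tool_rot: [0.958, -0.287, 0.001, -0.0]
ft_force: [-0.4, 0.6, 0.2]
grip_width: 0.0873
grip_force: 0.0
time: 21.83
position: [0.5992, -0.0552, 0.1048]
tool_rot: [0.958, -0.287, 0.0, -0.0]
ft_force: [0.7, 2.1, -0.3]
grip_width: 0.0155
grip_force: 8.0
[-0.002, -0.04, 0.0, -0.019],[-0.01, -0.079, 0.0, -0.038],[-0.021, -0.117, 0.0, -0.057],[-0.037, -0.153, 0.0, -0.076],[-0.058, -0.187, 0.0, -0.095],[-0.082, -0.219, 0.0, -0.115],[-0.11, -0.247, 0.0, -0.134],[-0.141, -0.272, 0.0, -0.153],[-0.175, -0.293, 0.0, -0.172],[-0.211, -0.309, 0.0, -0.191],[-0.249, -0.321, 0.0, -0.21],[-0.288, -0.329, 0.0, -0.229],[-0.328, -0.332, 0.0, -0.248],[-0.368, -0.33, 0.0, -0.267],[-0.407, -0.323, 0.0, -0.286],[-0.445, -0.312, 0.0, -0.306],
```

```bash

python3 -m handwheel '[[0,-0.02,0,-0.009],[-0.002,-0.04,0,-0.019],[-0.01,-0.079,0,-0.038],[-0.021,-0.117,0,-0.057],[-0.037,-0.153,0,-0.076],[-0.058,-0.187,0,-0.095],[-0.082,-0.219,0,-0.115],[-0.11,-0.247,0,-0.134],[-0.141,-0.272,0,-0.153],[-0.175,-0.293,0,-0.172],[-0.211,-0.309,0,-0.191],[-0.249,-0.321,0,-0.21],[-0.288,-0.329,0,-0.229],[-0.328,-0.332,0,-0.248],[-0.368,-0.33,0,-0.267],[-0.368,-0.33,0,-0.267],[-0.368,-0.33,0,-0.267]]'
python3 - <<'E'
from h import *
o=robot.get_obs();M=R.from_quat(o["tool_rot"]);m=M.as_matrix();piv=np.array([.5157,-.0007])
d=o["position"][:2]-piv;print(o["q"],"bar dir",np.degrees(np.arctan2(d[1],d[0])),np.hypot(*d),"x dir",np.degrees(np.arctan2(m[1,0],m[0,0])),"F tool",M.inv().apply(o["ft_force"]),o["grip_width"],o["grip_force"])
t=np.radians(78.5);e=np.r_[piv+.0995*np.array([np.cos(t),np.sin(t)]),o["position"][2]];print("to end",M.inv().apply(e-o["position"])/.3, (t-np.arctan2(d[1],d[0])))
E
```

```text
time: 23.25
position: [0.5613, 0.0892, 0.1048]
tool_rot: [0.855, 0.519, 0.0, -0.001]
ft_force: [1.2, 5.1, -2.8]
grip_width: 0.0157
grip_force: 8.0
[-0.03970756  0.6265132   1.68358995  0.00196186  0.83148819  0.43755338] bar dir 63.106132223851105 0.10082379773769035 x dir 62.57920227387923 F tool [ 5.11928294 -1.25009059  2.81252374] 0.015657173437025756 7.999171387637034
to end [-1.71205676e-02 -8.78881528e-02  3.14736706e-05] 0.26867367731045566
```

```bash
cat > fb.py <<'E'
from h import *
import sys
f=[];
for i in range(2):
    o=robot.get_obs();M=R.from_quat(o["tool_rot"]);f.append(M.inv().apply(o["ft_force"]));
    if i==0: vision.camera("wrist")
d=o["position"][:2]-[.5157,-.0007];f=np.mean(f,0)
print("dir %.2f R %.4f F %s w %.4f t %.2f"%(np.degrees(np.arctan2(d[1],d[0])),np.hypot(*d),f.round(1),o["grip_width"],o["time"]))
sys.exit(int(abs(f[1])>6))
E
python3 -m handwheel '[[-0.004,-0.035,0,-0.017],[-0.011,-0.069,0,-0.0334],[-0.011,-0.069,0,-0.0334],[-0.011,-0.069,0,-0.0334]]' >/dev/null; python3 fb.py && \
python3 -m handwheel '[[0,-0.007,0,-0.0033],[0,-0.007,0,-0.0033],[0,-0.007,0,-0.0033]]' >/dev/null && python3 fb.py && \
python3 -m handwheel '[[0,-0.007,0,-0.0033],[0,-0.007,0,-0.0033],[0,-0.007,0,-0.0033]]' >/dev/null && python3 fb.py && \
python3 -m handwheel '[[0,-0.007,0,-0.0033],[0,-0.007,0,-0.0033],[0,-0.007,0,-0.0033]]' >/dev/null && python3 fb.py && \
python3 -m handwheel '[[0,-0.007,0,-0.0033],[0,-0.007,0,-0.0033],[0,-0.007,0,-0.0033]]' >/dev/null && python3 fb.py && \
python3 -m handwheel '[[0,-0.007,0,-0.0033],[0,-0.007,0,-0.0033],[0,-0.007,0,-0.0033]]' >/dev/null && python3 fb.py
```

```text
dir 74.75 R 0.1001 F [ 7.3 -0.8  1.3] w 0.0158 t 23.63
dir 75.53 R 0.1001 F [ 6.3 -1.1  1.5] w 0.0158 t 23.93
dir 76.65 R 0.1000 F [5.8 0.  1.4] w 0.0157 t 24.23
dir 77.87 R 0.1000 F [6.6 0.2 2.3] w 0.0155 t 24.53
dir 78.18 R 0.0999 F [6.  2.7 4.5] w 0.0152 t 24.83
dir 78.19 R 0.0997 F [4.9 5.7 6.7] w 0.0157 t 25.13
```

The bar has stopped at 78.2° with force building, so it is at the stop. A small extra press, then release and retreat.

```bash

python3 -m handwheel '[[0,-0.006,0,-0.001],[0,-0.006,0,-0.001],[0,-0.006,0,-0.001]]' - 15 >/dev/null; python3 fb.py
python3 -m handwheel '[[0,0,0,0],[0,0,0,0],[0,0,0,0],[0,0,0,0],[0,0,0,0],[0,0,0,0],[0,0,0,0],[0,0,0,0],[0,0,0,0],[0,0,0,0]]' 80 | grep -E "grip|force"
python3 -m handwheel '[[0,0,-0.03,0],[0,0,-0.1,0],[0,0,-0.2,0],[0,0,-0.3,0],[0,0,-0.36,0],[0,0,-0.38,0],[0,0,-0.38,0],[0,0,-0.38,0]]'
python3 - <<'E'
from h import *
o=robot.get_obs();c=vision.camera("wrist");T=vision.camera("top");s=vision.camera("side")
print(o["position"],"knob exp",wproj(c,o,(.536,.0968,.122)),"pip",wproj(c,o,(.574,.1146,.032)),"tab", wproj(c,o,(.4924,.0836,.034)))
a=cv2.resize(c["frame"][110:300,220:420],(400,380),interpolation=cv2.INTER_CUBIC)
b=cv2.resize(s["frame"][130:300,200:380],(400,380),interpolation=cv2.INTER_CUBIC)
cv2.imwrite("pics/f.png",np.hstack([a,b])[:,:,::-1])
E
```

```text
dir 78.18 R 0.0997 F [4.9 9.6 9.9] w 0.0155 t 25.43
ft_force: [-0.0, -0.7, -1.2]
grip_width: 0.0678
grip_force: 0.0
time: 26.93
position: [0.5289, 0.0973, 0.2186]
tool_rot: [0.76, 0.65, -0.0, -0.0]
ft_force: [0.0, -0.5, 0.1]
grip_width: 0.0696
grip_force: 0.0
[0.52894392 0.09733851 0.21860003] knob exp (np.float64(205.9719609365057), np.float64(329.00936699456014)) pip (np.float64(161.67674947684782), np.float64(357.94916816625414)) tab (np.float64(199.19737072875606), np.float64(291.070886383016))
```

View pics/f.png

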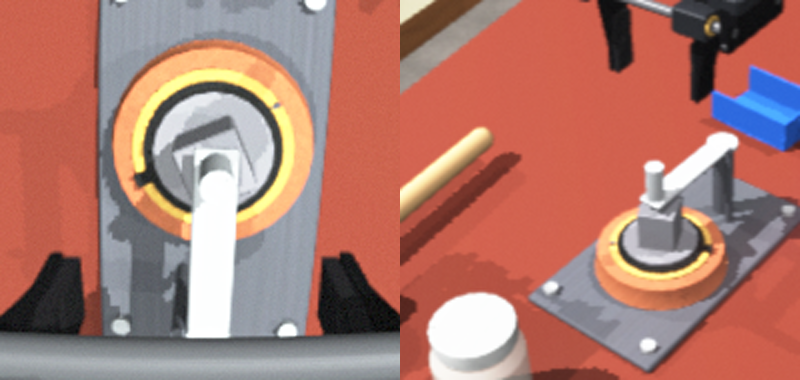

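Final view: the bar lies over the plug with the knob at pixel (201,328). The tab is at (199,291) and the pip at (163,358), as left. The gripper is clear and everything else is in place.

```bash
python3 -c "
from rig import job
print(job.hand_in())"
```

```text
the job is handed in; nothing more can be done
None
```

The plug is snug: the packing ring was dragged about 0.23–0.25 rad and the brass bush did not turn. The lock bar is against its stop and released, the jar, mallet and scoop were not touched, and I handed the job in at about 27 s; no verdict came back.

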